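# Push a slumped chopping board back into its holder

## Robot

A 6-joint arm with a two-finger parallel gripper is mounted at the origin on a cart in front of the work surface, level with it; the furniture and walls round the work are solid. World frame = base frame: x ahead of the robot, y to its left, z up, the work surface at z = 0. Lengths are in mm, angles in rad, forces in N, time in s.
With the tool pointing down it reaches from about 425 to 950 mm from the base axis. Payload 14.7 kg.
Tool frame: the origin (TCP) lies at the very end of the fingers, on their centre line; the grasp point (between the pads) lies 19 mm behind it (bot.grip_point_offset is the distance from the TCP to the grasp point, in mm); x points along the fingers, z is the direction in which the jaws open and shut, and the axes are right-handed (so a half turn about x gives the same grasp; the last joint's range is limited). The gripper opens to 85 mm and grips with 20 to 120 N. Pads are 22 mm wide; open, the fingers measure 114 mm over their backs; the gripper's body (76 mm by 85 mm) begins 54 mm behind the grasp point. The pads swing forward as they close: fully open they stand 13 mm farther back than shut.
Start: joints at [-1.317, 0.48, 1.596, -0, 1.065, -0.047], TCP at [192.601, -620.804, 231.297] pointing down, gripper open.
Joint ranges: [-2.75, 2.75], [-0.82, 2.05], [0.23, 2.67], [-1.56, 4.7], [0.09, 2.69], [-2.92, 2.92]. Speed limits (rad/s): [1.89, 1.89, 2.39, 3.01, 3.01, 3.01].

## Interface

Orientations are given as a unit quaternion [x, y, z, w].
In Python, from bench import bot gives the robot as it stands. The module is installed in compiled form; this text tells all that it offers.
- The arm moves only by the tool servo_tool, never from a script. Its argument "increments" is a list of rows, each an object of numbers: "fingers": the opening, from 0 (shut) to 1 (fully open); "dx", "dy", "dz": the shift along the tool's x, y, z in mm; "wx", "wy", "wz": the turn, a rotation vector about the tool's x, y, z in rad. In form: [{"fingers": .., "dx": .., "dy": .., "dz": .., "wx": .., "wy": .., "wz": ..}, ...]. A call has exactly 10 rows; each row shifts and turns the commanded pose from where the row before left it, along the tool's axes as they then stand; what a row does not reach is not made up. A row lasts 1/10 s, in which the tool goes at most 50 mm and 8.59 degrees, less where a joint would pass 70% of its speed; a pose out of reach is approached as far as the arm can. A call with a gripper value outside its range is refused whole. The fingers move at their own pace and stop on an object; the grip force is fixed at half the most. Time passes only in rows, so rows that do not move let the fingers close, or fill a call up. It gives the time, the measured TCP pose, the force and the opening at its end, in the units of the state.
- bot.sense(): the state, without advancing time (a new reading comes with each control period).
- bot.grab_frame(name): name is "scene" or "top" or "wrist"; returns a dict with "frame" (420x560x3 uint8, red, green, blue), "K" (3x3 intrinsics, pixels), "k1" (the pictures are not rectified: a ray, as slopes to the right and down, at radius r is drawn at 1 + k1 r^2 times it, then the intrinsics apply), "world_from_camera" (4x4, takes a point from camera to world coordinates). Camera axes: x right, y down, z forward; pixel columns grow to the right and rows downward; lengths in mm; the calibration is good to about 2 mm. A picture is of the moment at which its call begins. There is no depth.
- bot.hand_in(): hands the job in, once; it reports no verdict.
The state is a dict: "time": time; "joint_pos": joint angles; "qvel": joint speeds; "joint_torque": joint torques, N m; "tcp_pos": TCP position; "ee_rot": TCP orientation; "wrist_force": force on the tool from outside, world axes, zero at the start; "moment": the same for the moment, N m; "width": finger opening in mm.
Only numpy, scipy, OpenCV 4.12 (cv2) and the standard library are available. Lean on these libraries where they do the work, as an engineer would, in place of code of your own. Each camera call takes 0.05 s, during which the arm holds its last target.

## Task

The chopping board has slumped forward in its holder and sticks out at the left end. Without grasping or lifting it, first push its top edge away from you until it tips over backwards and leans on the tall rear hoops, then push its protruding left end to the right until the board touches the stop hoop at the holder's right end. Keep its lower edge in the groove, leave the jars, tin and mug where they are, and let go of everything.

Things in the scene. Friction and masses are not known exactly. Their poses are not given: they have to be found in the camera images.
- holder: Board holder fixed to the worktop: light wooden base 160 x 330 x 12 mm with hoops of 8 mm wire. Origin on the worktop under the groove's middle; +x away from the robot (behind the board), +y left along the groove; yaw -0.05 to 0.4 rad. Groove along y: x -15 to +15 mm, floor 12 mm up, lips to 28 mm. With the board home, its left end is at y = +150 mm in this frame.
- rear_hoops (a point): Between the tops of the two tall rear hoops (holder x = +52, y = 0, 146 mm high); holder's axes. Each hoop spans 70 to 120 mm left or right of here. Two like hoops stand in front of the groove at holder x = -58 mm, only 128 mm high; the gaps between them are open. Overhead, a wall shelf: front edge at world x = 0.61 m, underside 0.48 m up.
- stop (a point): On the inner face of the stop hoop across the groove at the holder's right end (holder x = +13, y = -150 mm; this point 150 mm high); holder's axes. The hoop spans holder x = -44 to +70 mm and is 154 mm high. The board's right end must come to touch it.
- board_top (a point): Middle of the upper edge of the loose wooden board, 200 x 300 x 18 mm, 0.45 to 0.95 kg on its long edge. Axes: x up along the board, y to its left end, z out of the face toward the robot. At first it leans 25 deg toward the robot, this point 193 mm high, 78 mm before the groove; pushed well past upright it rests on the rear hoops, leaning 13 to 20 deg, this point 55 mm behind the groove. Top corner reaches 215 mm.
- board_low (a point): Middle of the same board's lower long edge, half-way through its thickness; same axes. It stays in the groove, about 16 mm above the worktop. Near upright the board may also balance on this edge without leaning on a hoop.
- board_end (a point): Middle of the same board's left end face (18 mm thick, 200 mm long), half-way between lower and upper edge; same axes. At the start it is 50 to 90 mm short of home: y = 200 to 240 mm in the holder's frame. Sliding the board along the groove takes some 2 to 6 N.
- honey_jar: Bystander: round honey jar with a dark lid, 65 mm across, 86 mm high; origin at the centre of its underside.
- spice_jar: Bystander: small spice jar with a red cap, 45 mm across, 106 mm high; origin at the centre of its underside.
- tin: Bystander: flat food tin, 87 mm across, 40 mm high; origin at the centre of its underside.
- mug: Bystander: light blue mug, 81 mm across, 120 mm with the handle, 94 mm high; origin on its underside.
- board: The same board's own frame: centre of its rear face; same axes.

How it is judged:
By the outcome, as a careful person would: the job done as asked, in the order asked, and still so for the second after the job is handed in, with the robot touching nothing.
It also fails if it takes over 51 s, if anything falls off the work surface, if the arm or the gripper's body presses on something with over 40 N, if the wrist force passes 120 N, or if a joint passes its speed limit or range.

## Working session

There is one attempt and no reset: what is moved stays moved. The work goes in short steps, Python scripts to look and compute and a tool call to move; the robot and the scene stay as the last step left them, time stands still between calls to the robot, and variables do not carry over. Pictures are saved under pics/ and viewed, and the job is handed in when it is done.

Besides the shell and the picture viewer there is one more tool, called after "Request:" as a command line: name --argument value ..., lists and objects as JSON in quotes. servo_tool: Moves the arm, as the interface text tells. Its arguments: {"type":"object","properties":{"increments":{"type":"array"}},"required":["increments"]}

```bash
mkdir -p pics
cat > h.py <<'E'
import numpy as np, cv2, pickle
from bench import bot
def snap(name,tag):
    f=bot.grab_frame(name); pickle.dump(f,open(f'pics/{tag}.pkl','wb')); cv2.imwrite(f'pics/{tag}.png',f['frame'][:,:,::-1]); return f
def load(tag): return pickle.load(open(f'pics/{tag}.pkl','rb'))
def ray(f,uv):
    K=f['K'];k=float(f['k1']);T=np.array(f['world_from_camera'])
    p=cv2.undistortPoints(np.array([[uv]],float),np.array(K,float),np.array([k,0,0,0.])).ravel()
    d=T[:3,:3]@np.array([p[0],p[1],1]);return T[:3,3],d/np.linalg.norm(d)
def onz(f,uv,z):
    o,d=ray(f,uv);return o+d*(z-o[2])/d[2]
def tri(l):
    A=np.zeros((3,3));b=np.zeros(3);R=[ray(f,uv) for f,uv in l]
    for o,d in R:
        P=np.eye(3)-np.outer(d,d);A+=P;b+=P@o
    x=np.linalg.solve(A,b);return x,[np.linalg.norm((np.eye(3)-np.outer(d,d))@(x-o)) for o,d in R]
def proj(f,p):
    T=np.linalg.inv(np.array(f['world_from_camera']));q=T[:3,:3]@np.array(p,float)+T[:3,3];q=q[:2]/q[2]
    q=q*(1+float(f['k1'])*(q@q));K=np.array(f['K']);return np.array([K[0,0]*q[0]+K[0,2],K[1,1]*q[1]+K[1,2]])
E
python3 - <<'E'
from h import *
for n in ('scene','top','wrist'):
    f=snap(n,n+'0'); print(n,np.round(f['world_from_camera'],3),f['K'],f['k1'])
print(bot.sense())
E
```

```text
scene [[-7.34000e-01 -4.96000e-01  4.64000e-01 -3.10080e+01]
 [-6.79000e-01  5.33000e-01 -5.05000e-01  5.63392e+02]
 [ 3.00000e-03 -6.86000e-01 -7.28000e-01  1.01160e+03]
 [ 0.00000e+00  0.00000e+00  0.00000e+00  1.00000e+00]] [[388.42367807   0.         278.3561117 ]
 [  0.         388.42367807 211.72868397]
 [  0.           0.           1.        ]] -0.015344298809615397
top [[ 2.500000e-02 -9.840000e-01  1.750000e-01  2.626450e+02]
 [-9.990000e-01 -2.800000e-02 -1.600000e-02 -3.664800e+01]
 [ 2.000000e-02 -1.740000e-01 -9.850000e-01  1.641036e+03]
 [ 0.000000e+00  0.000000e+00  0.000000e+00  1.000000e+00]] [[510.90445372   0.         281.00482572]
 [  0.         510.90445372 197.46174655]
 [  0.           0.           1.        ]] -0.12639528679690426
wrist [[ 2.97000e-01 -9.18000e-01 -2.64000e-01  2.58237e+02]
 [-9.55000e-01 -2.86000e-01 -8.10000e-02 -5.99232e+02]
 [-1.00000e-03  2.76000e-01 -9.61000e-01  3.73537e+02]
 [ 0.00000e+00  0.00000e+00  0.00000e+00  1.00000e+00]] [[327.42462568   0.         281.03688688]
 [  0.         327.42462568 203.55359025]
 [  0.           0.           1.        ]] 0.012538026989378394
{'time': 0.15, 'joint_pos': array([-1.31660761e+00,  4.80698198e-01,  1.59669681e+00,  8.50747622e-07,
        1.06512211e+00, -4.66244565e-02]), 'qvel': array([ 0.00041149, -0.0020285 , -0.00275605, -0.00070555, -0.00172834,
        0.00280141]), 'joint_torque': array([ 1.12851259e-03, -9.51150727e+01, -4.30458927e+01, -2.52599239e-04,
        8.10404919e-03,  6.53729717e-05]), 'tcp_pos': array([ 192.52226535, -620.51863876,  230.82511755]), 'ee_rot': array([ 0.41964125,  0.56952869, -0.41922899,  0.56902139]), 'wrist_force': array([-0.36840704,  0.36534683, -0.10231725]), 'moment': array([0.01539261, 0.01490629, 0.00762878]), 'width': 85.6069710398806}
```

View pics/scene0.png

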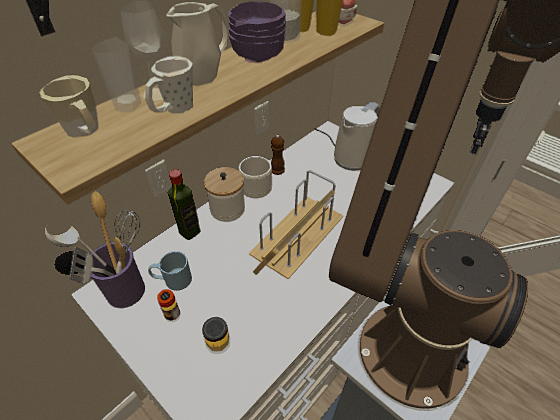

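View pics/top0.png

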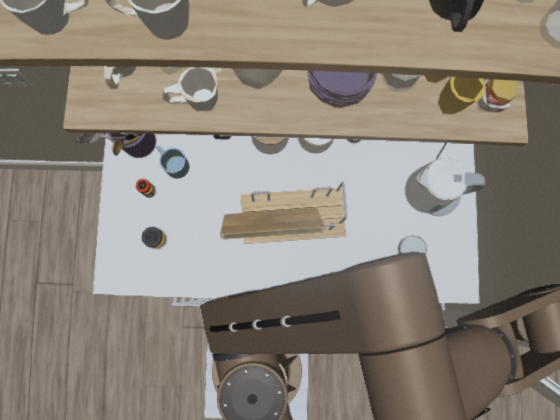

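The scene view shows the holder at about (300,235), with the mug (175,270), spice jar (168,303) and honey jar (215,332) to its left. In the top view the board runs from (222,226) to (335,220), the shelf is above and the tin is at (412,247). Next I'll enlarge crops.

Run:
```python
import cv2
a=cv2.imread('pics/scene0.png')[165:285,230:370];cv2.imwrite('pics/sc0.png',cv2.resize(a,None,fx=5,fy=5,interpolation=cv2.INTER_CUBIC))
a=cv2.imread('pics/top0.png')[175:250,215:355];cv2.imwrite('pics/tc0.png',cv2.resize(a,None,fx=5.5,fy=5.5,interpolation=cv2.INTER_CUBIC))
```

```text
(no output)
```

View pics/sc0.png

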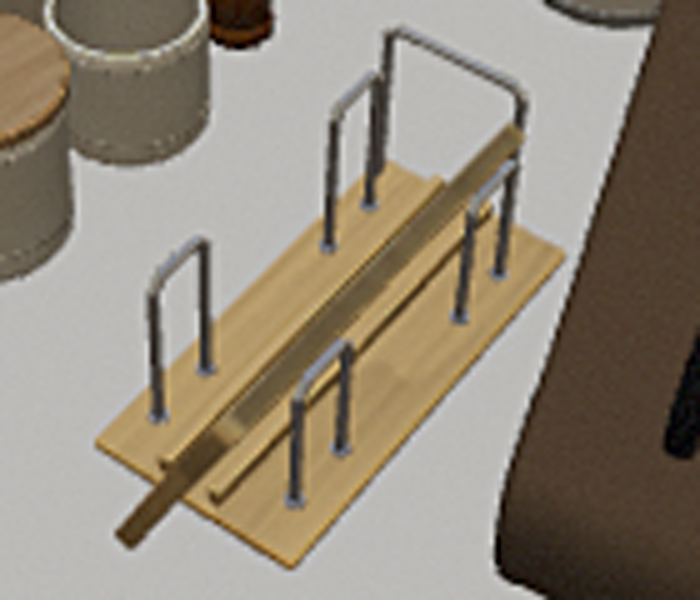

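View pics/tc0.png

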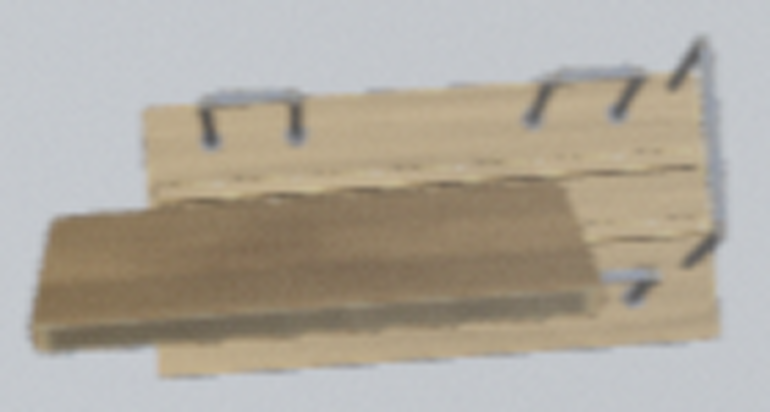

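View pics/wrist0.png

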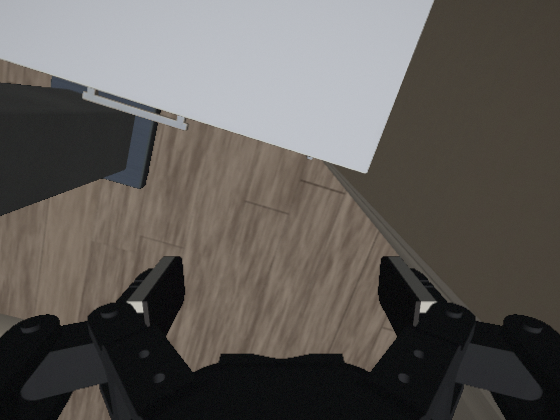

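Run:
```python
from h import *
s=load('scene0');t=load('top0')
sc=lambda u,v:(230+(u+.5)/5-.5,165+(v+.5)/5-.5); tc=lambda u,v:(215+(u+.5)/5.5-.5,175+(v+.5)/5.5-.5)
obj=dict(LR=(80,165,12),LF=(-80,165,12),RF=(-80,-165,12),RR=(80,-165,12))
S=dict(LR=(96,442),LF=(291,565),RF=(566,256),RR=(390,160)); Tt=dict(LR=(145,107),LF=(158,377),RF=(720,336))
for k in S:
    print(k,onz(s,sc(*S[k]),12).round(), onz(t,tc(*Tt[k]),12).round() if k in Tt else '')
from scipy.optimize import least_squares
W=lambda p,q:np.array([p[0]+np.cos(p[2])*q[0]-np.sin(p[2])*q[1],p[1]+np.sin(p[2])*q[0]+np.cos(p[2])*q[1],q[2]])
def res(p): return np.concatenate([proj(s,W(p,obj[k]))-sc(*S[k]) for k in S]+[proj(t,W(p,obj[k]))-tc(*Tt[k]) for k in Tt])
r=least_squares(res,[600,-100,0.1]);print(r.x,r.fun.round(1))
p=r.x
# board left top front corner etc.
x,e=tri([(t,tc(33,322)),(s,sc(237,420))]);print('?',x,e)
# hoops check
for n,q in dict(stopR=(70,-150,154),stopF=(-44,-150,154),rL=(52,120,146),rL2=(52,70,146),fL=(-58,120,128),fR=(-58,-120,128)).items():
    a=proj(s,W(p,q));b=proj(t,W(p,q));print(n,W(p,q).round(),((a-[230,165])*5).round(),((b-[215,175])*5.5).round())
# board corners model
c,si=np.cos(np.radians(25)),np.sin(np.radians(25))
for yl in (200,220,240):
  for nm,q in dict(topback=(-78+9*c,yl,193+9*si),topfront=(-78-9*c,yl,193-9*si),low=(6,yl,16)).items():
    a=proj(s,W(p,q));b=proj(t,W(p,q));print(yl,nm,W(p,q).round(),((a-[230,165])*5).round(),((b-[215,175])*5.5).round())
# bystanders
for n,a in dict(honey=(215,326),spice=(167,296),mug=(178,260)).items(): print(n,onz(s,a,90).round())
for n,a in dict(honey=(152,237),spice=(143,186),mug=(174,160),tin=(412,245)).items(): print(n,onz(t,a,90 if n!='tin' else 40).round())
```

```text
LR [551.  68.  12.] [559.  67.  12.]
LF [397.  53.  12.] [400.  54.  12.]
RF [ 427. -269.   12.] [ 433. -273.   12.]
RR [ 579. -259.   12.] 
[ 4.92254481e+02 -1.03040406e+02  9.00115620e-02] [-1.2 -0.9 -0.4  0.1  0.7 -0.9 -1.5 -1.2 -0.3  0.6 -0.1  0.8  0.5  1.6]
? [404.30739873 104.65386956 200.78659542] [np.float64(7.542971861822102), np.float64(7.542971861822002)]
stopR [ 575. -246.  154.] [392.  20.] [708.  44.]
stopF [ 462. -256.  154.] [536.  90.] [726. 252.]
rL [533.  21. 146.] [160. 275.] [212. 109.]
rL2 [538. -29. 146.] [212. 227.] [305. 104.]
fL [424.  11. 128.] [307. 381.] [225. 315.]
fR [ 445. -228.  128.] [525. 154.] [666. 287.]
200 topback [405.  90. 197.] [240. 403.] [ 68. 333.]
200 topfront [388.  88. 189.] [264. 427.] [ 70. 366.]
200 low [480.  97.  16.] [141. 526.] [ 87. 235.]
220 topback [403. 110. 197.] [216. 426.] [ 29. 336.]
220 topfront [387. 108. 189.] [241. 450.] [ 32. 368.]
220 low [478. 117.  16.] [121. 547.] [ 53. 237.]
240 topback [401. 130. 197.] [193. 451.] [-10. 338.]
240 topfront [385. 128. 189.] [217. 475.] [ -7. 371.]
240 low [477. 137.  16.] [ 99. 569.] [ 19. 239.]
honey [402. 329.  90.]
spice [564. 360.  90.]
mug [639. 266.  90.]
honey [404. 329.  90.]
spice [562. 368.  90.]
mug [647. 277.  90.]
tin [ 405. -482.   40.]
```

Run:
```python
from h import *
from scipy.spatial.transform import Rotation as R
print(R.from_quat(bot.sense()['ee_rot']).as_matrix().round(3))
s=load('scene0');t=load('top0')
sc=lambda u,v:(230+(u+.5)/5-.5,165+(v+.5)/5-.5); tc=lambda u,v:(215+(u+.5)/5.5-.5,175+(v+.5)/5.5-.5)
from scipy.optimize import least_squares
W=lambda p,q:np.array([p[0]+np.cos(p[2])*q[0]-np.sin(p[2])*q[1],p[1]+np.sin(p[2])*q[0]+np.cos(p[2])*q[1],q[2]])
O=[((80,165,12),(96,442),(145,107)),((-80,165,12),(291,565),(158,377)),((-80,-165,12),(566,256),(720,336)),((80,-165,12),(390,160),None),
((70,-150,150),(390,35),(703,42)),((-44,-150,150),(522,97),(718,238)),((52,120,142),(153,288),(205,102)),((52,70,142),(205,243),(300,100)),((-58,120,124),(297,390),None),((-58,70,124),(348,347),None),((52,-70,142),(335,113),(548,78))]
def res(p,n=5):
    r=[]
    for q,a,b in O:
        w=W(p,q)
        r.append(proj(s,w+np.r_[p[3:5],0])-sc(*a))
        if b: r.append(proj(t,w-np.r_[p[3:5],0])-tc(*b))
    return np.concatenate(r+[np.array(p[3:5])*.3])
r=least_squares(res,[490,-100,0.1,0,0]);print(r.x,r.fun.round(1))
```

```text
[[-0.     0.955  0.296]
 [ 0.001  0.296 -0.955]
 [-1.     0.    -0.001]]
[ 4.94650100e+02 -9.86380356e+01  9.60320282e-02 -2.38741839e+00
  9.13501473e-01] [-2.3  0.3 -1.5 -0.6 -1.2  1.3 -0.9 -0.5 -0.3 -0.2 -0.4 -0.2 -2.7 -0.5
 -0.7 -0.9 -0.3 -0.9  1.8  0.6  0.5  1.2  0.7 -0.3  0.6  0.6  0.6 -0.9
  0.1 -0.2  1.4  0.5  1.1 -1.3  0.9  0.3  1.6  0.7 -0.7  0.3]
```

Request:
servo_tool --increments '[{"fingers":0,"dx":-12,"dy":25,"dz":-38},{"fingers":0,"dx":-12,"dy":25,"dz":-38},{"fingers":0,"dx":-12,"dy":25,"dz":-38},{"fingers":0,"dx":-12,"dy":25,"dz":-38},{"fingers":0,"dx":-12,"dy":25,"dz":-38},{"fingers":0,"dx":-12,"dy":25,"dz":-38},{"fingers":0,"dx":-12,"dy":25,"dz":-38},{"fingers":0,"dx":-12,"dy":25,"dz":-38},{"fingers":0,"dx":-12,"dy":25,"dz":-38},{"fingers":0,"dx":-12,"dy":25,"dz":-38}]'

```text
invalid input
```

Run:
```python
from h import *
s=bot.sense();print({k:np.round(v,4) for k,v in s.items()})
```

```text
{'time': np.float64(0.15), 'joint_pos': array([-1.3166,  0.4807,  1.5967,  0.    ,  1.0651, -0.0466]), 'qvel': array([ 0.0004, -0.002 , -0.0028, -0.0007, -0.0017,  0.0028]), 'joint_torque': array([ 1.10000e-03, -9.51151e+01, -4.30459e+01, -3.00000e-04,
        8.10000e-03,  1.00000e-04]), 'tcp_pos': array([ 192.5223, -620.5186,  230.8251]), 'ee_rot': array([ 0.4196,  0.5695, -0.4192,  0.569 ]), 'wrist_force': array([-0.3684,  0.3653, -0.1023]), 'moment': array([0.0154, 0.0149, 0.0076]), 'width': np.float64(85.607)}
```

Request:
servo_tool --increments '[{"fingers":0,"dx":-12,"dy":25,"dz":-38,"wx":0,"wy":0,"wz":0},{"fingers":0,"dx":-12,"dy":25,"dz":-38,"wx":0,"wy":0,"wz":0},{"fingers":0,"dx":-12,"dy":25,"dz":-38,"wx":0,"wy":0,"wz":0},{"fingers":0,"dx":-12,"dy":25,"dz":-38,"wx":0,"wy":0,"wz":0},{"fingers":0,"dx":-12,"dy":25,"dz":-38,"wx":0,"wy":0,"wz":0},{"fingers":0,"dx":-12,"dy":25,"dz":-38,"wx":0,"wy":0,"wz":0},{"fingers":0,"dx":-12,"dy":25,"dz":-38,"wx":0,"wy":0,"wz":0},{"fingers":0,"dx":-12,"dy":25,"dz":-38,"wx":0,"wy":0,"wz":0},{"fingers":0,"dx":-12,"dy":25,"dz":-38,"wx":0,"wy":0,"wz":0},{"fingers":0,"dx":-12,"dy":25,"dz":-38,"wx":0,"wy":0,"wz":0}]'

```text
time: 1.15
tcp_pos: [318.7, -182.0, 351.8]
ee_rot: [0.42, 0.569, -0.42, 0.569]
wrist_force: [1.8, 0.1, 0.1]
width: 0.1
```

Run:
```python
from h import *
s=bot.sense();print({k:np.round(v,4) for k,v in s.items()})
```

```text
{'time': np.float64(1.15), 'joint_pos': array([-6.0180e-01, -6.3700e-02,  2.0011e+00,  1.0000e-04,  1.2040e+00,
        6.6880e-01]), 'qvel': array([ 1.1426, -0.3225, -0.0036,  0.0022,  0.3187,  1.1349]), 'joint_torque': array([-16.6965, -37.7763, -43.9548,  -0.3817,  -0.476 ,  -4.0509]), 'tcp_pos': array([ 318.657 , -182.0202,  351.7924]), 'ee_rot': array([ 0.4197,  0.569 , -0.4196,  0.5692]), 'wrist_force': array([1.7607, 0.1416, 0.0566]), 'moment': array([ 0.0239, -0.0442,  0.0373]), 'width': np.float64(0.1202)}
```

Request:
servo_tool --increments '[{"fingers":0,"dx":0,"dy":0,"dz":0,"wx":0.1,"wy":0,"wz":0},{"fingers":0,"dx":0,"dy":0,"dz":0,"wx":0.1,"wy":0,"wz":0},{"fingers":0,"dx":22,"dy":8,"dz":-18,"wx":0,"wy":0,"wz":0},{"fingers":0,"dx":22,"dy":8,"dz":-18,"wx":0,"wy":0,"wz":0},{"fingers":0,"dx":22,"dy":8,"dz":-18,"wx":0,"wy":0,"wz":0},{"fingers":0,"dx":22,"dy":8,"dz":-18,"wx":0,"wy":0,"wz":0},{"fingers":0,"dx":22,"dy":8,"dz":-18,"wx":0,"wy":0,"wz":0},{"fingers":0,"dx":22,"dy":8,"dz":-18,"wx":0,"wy":0,"wz":0},{"fingers":0,"dx":22,"dy":8,"dz":-18,"wx":0,"wy":0,"wz":0},{"fingers":0,"dx":24,"dy":8,"dz":0,"wx":0,"wy":0,"wz":0}]'

```text
time: 2.15
tcp_pos: [369.7, -50.4, 172.6]
ee_rot: [0.474, 0.525, -0.474, 0.525]
wrist_force: [-0.3, -0.7, 0.4]
width: -0.2
```

Run:
```python
from h import *
for n in ('scene','wrist'): snap(n,n+'1')
a=cv2.imread('pics/scene1.png')[150:300,230:390];cv2.imwrite('pics/sc1.png',cv2.resize(a,None,fx=4,fy=4,interpolation=cv2.INTER_CUBIC))
s=bot.sense();print({k:np.round(v,4) for k,v in s.items()})
```

```text
{'time': np.float64(2.25), 'joint_pos': array([-0.2195,  0.1867,  2.2542,  0.    ,  0.7043,  1.2491]), 'qvel': array([-0.0231, -0.0562, -0.0265, -0.0011,  0.0905, -0.0148]), 'joint_torque': array([  1.3132, -47.4194, -29.2396,   0.0992,  -2.0694,   0.4059]), 'tcp_pos': array([368.9619, -51.2449, 171.4457]), 'ee_rot': array([ 0.4732,  0.526 , -0.4744,  0.5238]), 'wrist_force': array([0.578 , 0.0103, 1.2497]), 'moment': array([ 0.0299, -0.0404,  0.0263]), 'width': np.float64(0.0002)}
```

View pics/sc1.png

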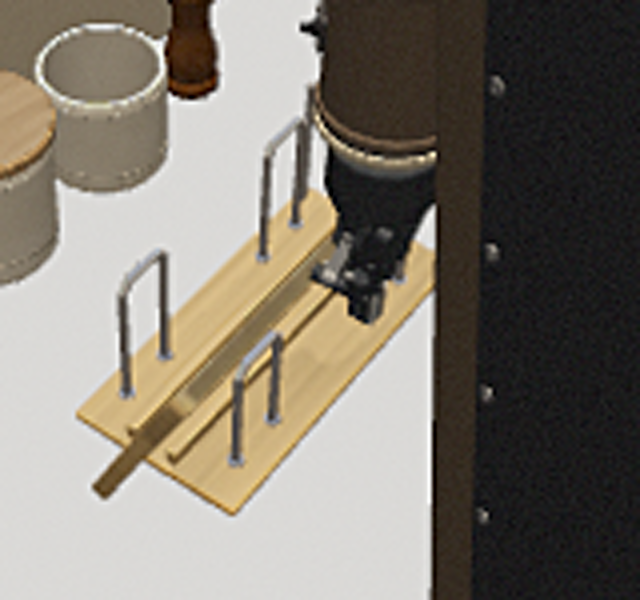

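View pics/wrist1.png

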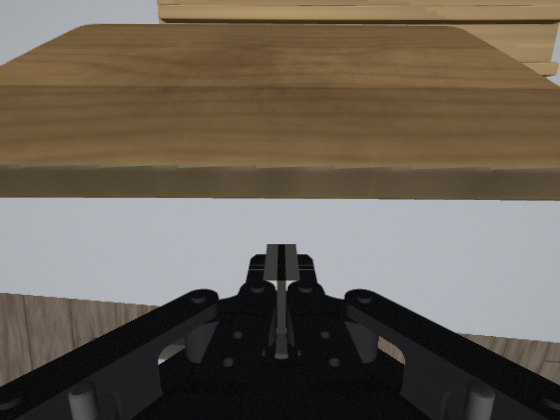

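Request:
servo_tool --increments '[{"fingers":0,"dx":0,"dy":10,"dz":0,"wx":0,"wy":0,"wz":0},{"fingers":0,"dx":0,"dy":10,"dz":0,"wx":0,"wy":0,"wz":0},{"fingers":0,"dx":0,"dy":8,"dz":0,"wx":0,"wy":0,"wz":0},{"fingers":0,"dx":0,"dy":8,"dz":0,"wx":0,"wy":0,"wz":0},{"fingers":0,"dx":0,"dy":8,"dz":0,"wx":0,"wy":0,"wz":0},{"fingers":0,"dx":0,"dy":8,"dz":0,"wx":0,"wy":0,"wz":0},{"fingers":0,"dx":0,"dy":8,"dz":0,"wx":0,"wy":0,"wz":0},{"fingers":0,"dx":0,"dy":8,"dz":0,"wx":0,"wy":0,"wz":0},{"fingers":0,"dx":0,"dy":8,"dz":0,"wx":0,"wy":0,"wz":0},{"fingers":0,"dx":0,"dy":8,"dz":0,"wx":0,"wy":0,"wz":0}]'

```text
time: 3.25
tcp_pos: [454.1, -43.5, 173.3]
ee_rot: [0.474, 0.525, -0.474, 0.525]
wrist_force: [-0.4, 0.2, -0.6]
width: 0.3
```

Run:
```python
from h import *
snap('wrist','wrist2')
s=bot.sense();print({k:np.round(v,4) for k,v in s.items()})
```

```text
{'time': np.float64(3.3), 'joint_pos': array([-1.6150e-01,  2.9260e-01,  2.0860e+00,  2.0000e-04,  7.6160e-01,
        1.3083e+00]), 'qvel': array([-0.0062, -0.0157,  0.0237, -0.0011, -0.0101, -0.0088]), 'joint_torque': array([ -0.3665, -69.1219, -25.8997,  -0.1589,   1.2424,  -0.155 ]), 'tcp_pos': array([455.5029, -43.487 , 173.4423]), 'ee_rot': array([ 0.4745,  0.5242, -0.4739,  0.525 ]), 'wrist_force': array([ 1.3428, -0.3081, -0.1096]), 'moment': array([-0.0461, -0.0133, -0.0108]), 'width': np.float64(0.0018)}
```

View pics/wrist2.png

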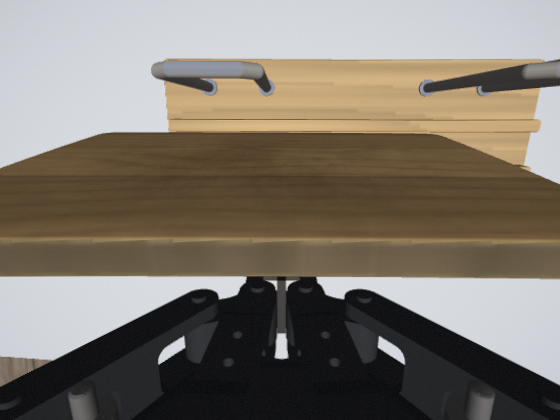

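Request:
servo_tool --increments '[{"fingers":0,"dx":0,"dy":5,"dz":0,"wx":0,"wy":0,"wz":0},{"fingers":0,"dx":0,"dy":5,"dz":0,"wx":0,"wy":0,"wz":0},{"fingers":0,"dx":0,"dy":5,"dz":0,"wx":0,"wy":0,"wz":0},{"fingers":0,"dx":0,"dy":4,"dz":0,"wx":0,"wy":0,"wz":0},{"fingers":0,"dx":0,"dy":4,"dz":0,"wx":0,"wy":0,"wz":0},{"fingers":0,"dx":0,"dy":4,"dz":0,"wx":0,"wy":0,"wz":0},{"fingers":0,"dx":0,"dy":4,"dz":0,"wx":0,"wy":0,"wz":0},{"fingers":0,"dx":0,"dy":4,"dz":0,"wx":0,"wy":0,"wz":0},{"fingers":0,"dx":0,"dy":4,"dz":0,"wx":0,"wy":0,"wz":0},{"fingers":0,"dx":0,"dy":4,"dz":0,"wx":0,"wy":0,"wz":0}]'

```text
time: 4.3
tcp_pos: [496.5, -39.2, 173.3]
ee_rot: [0.474, 0.525, -0.474, 0.525]
wrist_force: [-0.7, -1.1, 0.4]
width: 0.1
```

Run:
```python
from h import *
snap('wrist','wrist3')
s=bot.sense();print({k:np.round(v,4) for k,v in s.items()})
```

```text
{'time': np.float64(4.35), 'joint_pos': array([-1.3950e-01,  3.4550e-01,  1.9992e+00,  1.0000e-04,  7.9620e-01,
        1.3305e+00]), 'qvel': array([-0.0033, -0.0065,  0.0146, -0.0001, -0.0069, -0.0046]), 'joint_torque': array([-2.43200e-01, -7.40224e+01, -3.06556e+01, -8.06000e-02,
        6.19100e-01, -6.49000e-02]), 'tcp_pos': array([497.1873, -39.1997, 173.3356]), 'ee_rot': array([ 0.4743,  0.5244, -0.474 ,  0.5247]), 'wrist_force': array([ 0.7951, -0.2707,  0.1346]), 'moment': array([ 0.0031, -0.0199, -0.0152]), 'width': np.float64(0.3865)}
```

View pics/wrist3.png

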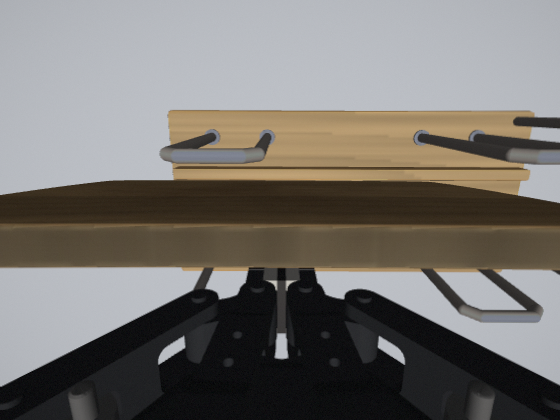

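Request:
servo_tool --increments '[{"fingers":0,"dx":0,"dy":4,"dz":0,"wx":0,"wy":0,"wz":0},{"fingers":0,"dx":0,"dy":4,"dz":0,"wx":0,"wy":0,"wz":0},{"fingers":0,"dx":0,"dy":4,"dz":0,"wx":0,"wy":0,"wz":0},{"fingers":0,"dx":0,"dy":3,"dz":0,"wx":0,"wy":0,"wz":0},{"fingers":0,"dx":0,"dy":3,"dz":0,"wx":0,"wy":0,"wz":0},{"fingers":0,"dx":0,"dy":3,"dz":0,"wx":0,"wy":0,"wz":0},{"fingers":0,"dx":0,"dy":0,"dz":0,"wx":0,"wy":0,"wz":0},{"fingers":0,"dx":0,"dy":0,"dz":0,"wx":0,"wy":0,"wz":0},{"fingers":0,"dx":0,"dy":0,"dz":0,"wx":0,"wy":0,"wz":0},{"fingers":0,"dx":0,"dy":0,"dz":0,"wx":0,"wy":0,"wz":0}]'

```text
time: 5.35
tcp_pos: [516.9, -37.1, 173.3]
ee_rot: [0.474, 0.525, -0.474, 0.525]
wrist_force: [0.1, -0.1, 0.5]
width: -0.2
```

Run:
```python
from h import *
snap('wrist','wrist4')
s=bot.sense();print({k:np.round(v,4) for k,v in s.items()})
```

```text
{'time': np.float64(5.4), 'joint_pos': array([-0.1302,  0.3706,  1.9566,  0.    ,  0.8145,  1.3399]), 'qvel': array([ 0.0006,  0.0012, -0.0023,  0.0004,  0.0004, -0.0001]), 'joint_torque': array([ 1.1900e-02, -7.5435e+01, -3.4715e+01,  6.0000e-04,  2.5000e-03,
       -4.0000e-04]), 'tcp_pos': array([516.9209, -37.1154, 173.3184]), 'ee_rot': array([ 0.4742,  0.5246, -0.4742,  0.5245]), 'wrist_force': array([-0.8091,  0.0901, -0.0816]), 'moment': array([ 0.0096,  0.024 , -0.0056]), 'width': np.float64(-0.0596)}
```

View pics/wrist4.png

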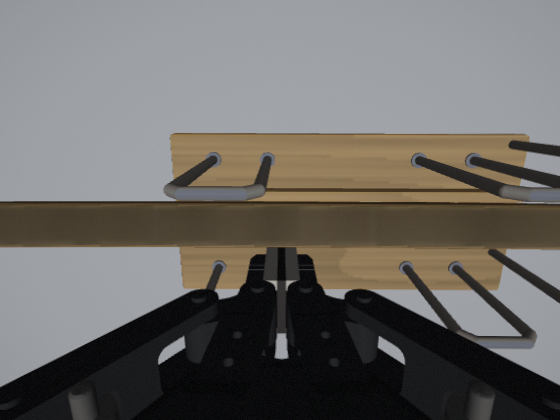

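Run:
```python
from h import *
f=load('wrist4')
H=lambda w:(np.array([[.9954,.0959],[-.0959,.9954]])@(w[:2]-[494.6,-98.6])).round(1)
for z in(200,205,210):
  print(z,H(onz(f,(280,202),z)),H(onz(f,(280,245),z-5)))
for uv in((205,193),(260,190),(510,193)): print('hoop',H(onz(f,uv,142)))
```

```text
200 [64.3 60.3] [45.  60.3]
205 [65.7 60.3] [47.2 60.3]
210 [67.1 60.3] [49.3 60.3]
hoop [ 52.8 101.5]
hoop [54.7 71.4]
hoop [ 53.7 -65. ]
```

Request:
servo_tool --increments '[{"fingers":0,"dx":0,"dy":-10,"dz":0,"wx":0,"wy":0,"wz":0},{"fingers":0,"dx":0,"dy":-15,"dz":0,"wx":0,"wy":0,"wz":0},{"fingers":0,"dx":-30,"dy":-5,"dz":0,"wx":0,"wy":0,"wz":0},{"fingers":0,"dx":-35,"dy":0,"dz":0,"wx":0,"wy":0,"wz":0},{"fingers":0,"dx":-35,"dy":0,"dz":0,"wx":0,"wy":0,"wz":0},{"fingers":0,"dx":-30,"dy":0,"dz":-20,"wx":0,"wy":0,"wz":0},{"fingers":0,"dx":0,"dy":0,"dz":-45,"wx":0,"wy":0,"wz":0},{"fingers":0,"dx":0,"dy":0,"dz":-45,"wx":0,"wy":0,"wz":0},{"fingers":0,"dx":0,"dy":0,"dz":-45,"wx":0,"wy":0,"wz":0},{"fingers":0,"dx":0,"dy":0,"dz":-45,"wx":0,"wy":0,"wz":0}]'

```text
time: 6.4
tcp_pos: [465.9, 160.1, 303.4]
ee_rot: [0.474, 0.524, -0.474, 0.525]
wrist_force: [1.6, 0.0, 0.1]
width: 0.2
```

Run:
```python
from h import *
for n in ('scene','top','wrist'): snap(n,n+'5')
s=bot.sense();print({k:np.round(v,4) for k,v in s.items()})
a=cv2.imread('pics/scene5.png')[150:300,200:370];cv2.imwrite('pics/sc5.png',cv2.resize(a,None,fx=4,fy=4,interpolation=cv2.INTER_CUBIC))
```

```text
{'time': np.float64(6.55), 'joint_pos': array([2.7080e-01, 1.8460e-01, 1.8537e+00, 2.0000e-04, 1.1036e+00,
       1.7367e+00]), 'qvel': array([-0.0603, -0.0028,  0.0093, -0.0143,  0.0012, -0.0323]), 'joint_torque': array([  3.8555, -64.4354, -44.9084,   0.5782,  -0.0975,   1.0699]), 'tcp_pos': array([465.8831, 160.8577, 303.1375]), 'ee_rot': array([ 0.4731,  0.5256, -0.4732,  0.5254]), 'wrist_force': array([ 0.2157, -0.1999, -0.1202]), 'moment': array([-0.0196, -0.023 ,  0.0307]), 'width': np.float64(0.1124)}
```

View pics/wrist5.png

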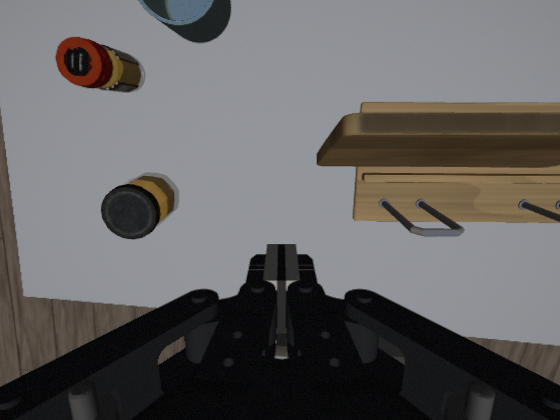

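View pics/top5.png

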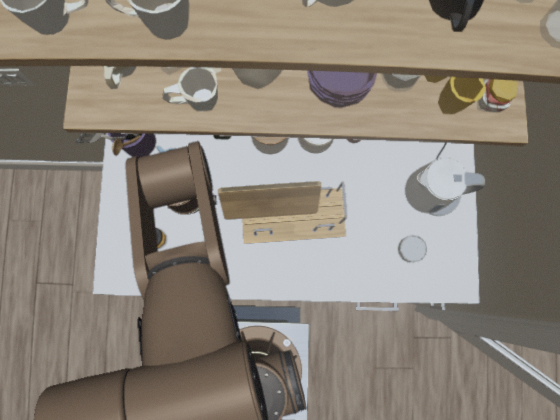

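View pics/sc5.png

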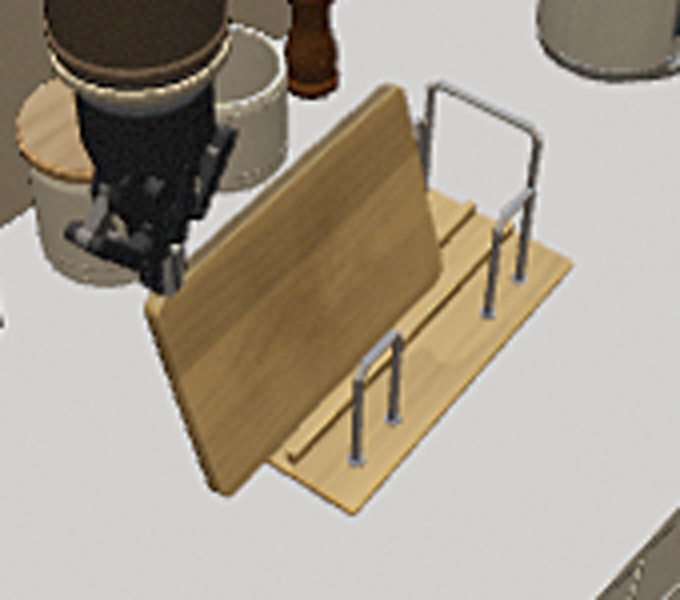

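The board now leans back on the rear hoops. In the wrist view its left end runs from (318,160) at the low corner to (352,115) at the top corner. Next I'll locate that end.

Run:
```python
from h import *
f=load('wrist5');s=load('scene5')
H=lambda w:np.r_[(np.array([[.9954,.0959],[-.0959,.9954]])@(w[:2]-[494.6,-98.6])),w[2:]].round(1)
print('low',H(onz(f,(318,158),20)),H(onz(f,(352,115),205)))
sc=lambda u,v:(200+(u+.5)/4-.5,150+(v+.5)/4-.5)
print('low scene',H(onz(s,sc(215,490),18)),'right low',H(onz(s,sc(440,268),25)),'top right',H(onz(s,sc(400,90),205)))
for uv,uv2 in(((318,162),(213,490)),):
  x,e=tri([(f,uv),(s,sc(*uv2))]);print(H(x),e)
p=bot.sense()['tcp_pos'];print('tip',H(p))
A=np.array([[.9954,-.0959],[.0959,.9954]])
for n,q in dict(app=(18,262),cont=(18,233),home=(18,163)).items(): print(n,A@q+[494.6,-98.6])
for n,q in dict(honey=(403,329),spice=(563,364),mug=(643,272)).items(): print(n,H(np.array(q)))
```

```text
low [  4.9 215.8  20. ] [ 61.8 214.1 205. ]
low scene [ 10.9 211.5  18. ] right low [  0.4 -79.3  25. ] top right [ 48.6 -74.4 205. ]
[  3.1 219.1  35.1] [np.float64(2.05116287532672), np.float64(2.0511628753266677)]
tip [ -3.7 261.  303.1]
app [487.3914 163.921 ]
cont [490.1725 135.0544]
home [496.8855  65.3764]
honey [-50.2 434.4]
spice [112.4 453.9]
mug [183.3 354.7]
```

Request:
servo_tool --increments '[{"fingers":0,"dx":0,"dy":0,"dz":0,"wx":0,"wy":-0.1,"wz":0},{"fingers":0,"dx":0,"dy":0,"dz":0,"wx":0,"wy":-0.1,"wz":0},{"fingers":0,"dx":0,"dy":0,"dz":0,"wx":0,"wy":-0.1,"wz":0},{"fingers":0,"dx":0,"dy":0,"dz":0,"wx":0,"wy":-0.1,"wz":0},{"fingers":0,"dx":0,"dy":0,"dz":0,"wx":0,"wy":-0.1,"wz":0},{"fingers":0,"dx":0,"dy":0,"dz":0,"wx":0,"wy":-0.1,"wz":0},{"fingers":0,"dx":0,"dy":0,"dz":0,"wx":0,"wy":-0.1,"wz":0},{"fingers":0,"dx":18,"dy":8,"dz":-13,"wx":0,"wy":0,"wz":0},{"fingers":0,"dx":18,"dy":8,"dz":-13,"wx":0,"wy":0,"wz":0},{"fingers":0,"dx":18,"dy":8,"dz":-13,"wx":0,"wy":0,"wz":0}]'

```text
time: 7.55
tcp_pos: [491.5, 155.2, 236.0]
ee_rot: [0.282, 0.313, -0.608, 0.672]
wrist_force: [0.2, 0.2, 0.2]
width: 0.1
```

Run:
```python
from h import *
from scipy.spatial.transform import Rotation as R
s=bot.sense();print(s['joint_pos'].round(2),s['wrist_force'].round(1))
A=np.array([[.9954,.0959,0],[-.0959,.9954,0],[0,0,1]])
T=A@R.from_quat(s['ee_rot']).as_matrix();p=A@(s['tcp_pos']-[494.6,-98.6,0]);print(T.round(3),p.round(1))
for q in((20,245,85),):print(T.T@(np.array(q)-p))
```

```text
[ 0.65  0.52  1.77 -0.6   1.32  2.41] [0.2 0.2 0.2]
[[ 0.002  1.     0.004]
 [-0.644  0.004 -0.765]
 [-0.765 -0.001  0.644]] [ 21.3 252.9 236. ]
[120.52351885  -1.15049757 -91.27396904]
```

Request:
servo_tool --increments '[{"fingers":0,"dx":30,"dy":0,"dz":-23,"wx":0,"wy":0,"wz":0},{"fingers":0,"dx":30,"dy":0,"dz":-23,"wx":0,"wy":0,"wz":0},{"fingers":0,"dx":30,"dy":0,"dz":-23,"wx":0,"wy":0,"wz":0},{"fingers":0,"dx":30,"dy":0,"dz":-23,"wx":0,"wy":0,"wz":0},{"fingers":0,"dx":0,"dy":0,"dz":0,"wx":0,"wy":0,"wz":0},{"fingers":0,"dx":3,"dy":0,"dz":3.6,"wx":0,"wy":0,"wz":0},{"fingers":0,"dx":3,"dy":0,"dz":3.6,"wx":0,"wy":0,"wz":0},{"fingers":0,"dx":3,"dy":0,"dz":3.6,"wx":0,"wy":0,"wz":0},{"fingers":0,"dx":3,"dy":0,"dz":3.6,"wx":0,"wy":0,"wz":0},{"fingers":0,"dx":3,"dy":0,"dz":3.6,"wx":0,"wy":0,"wz":0}]'

```text
time: 8.55
tcp_pos: [494.9, 125.9, 86.8]
ee_rot: [0.283, 0.313, -0.608, 0.673]
wrist_force: [-1.5, 3.9, 1.2]
width: -0.2
```

Run:
```python
from h import *
s=bot.sense()
H=lambda w:np.r_[(np.array([[.9954,.0959],[-.0959,.9954]])@(w[:2]-[494.6,-98.6])),w[2:]].round(1)
print(s['joint_pos'].round(2),s['wrist_force'].round(1),H(s['tcp_pos']))
for n in ('scene','wrist'): snap(n,n+'6')
a=cv2.imread('pics/scene6.png')[150:300,200:370];cv2.imwrite('pics/sc6.png',cv2.resize(a,None,fx=4,fy=4,interpolation=cv2.INTER_CUBIC))
```

```text
[ 0.61  0.71  1.88 -0.7   1.06  2.59] [-1.5  3.9  1.2] [ 21.8 223.4  86.8]
```

View pics/wrist6.png

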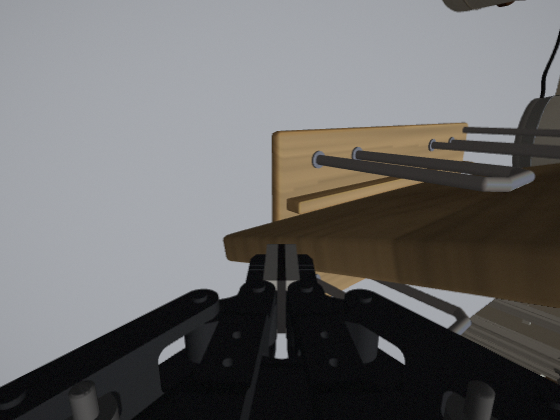

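View pics/sc6.png

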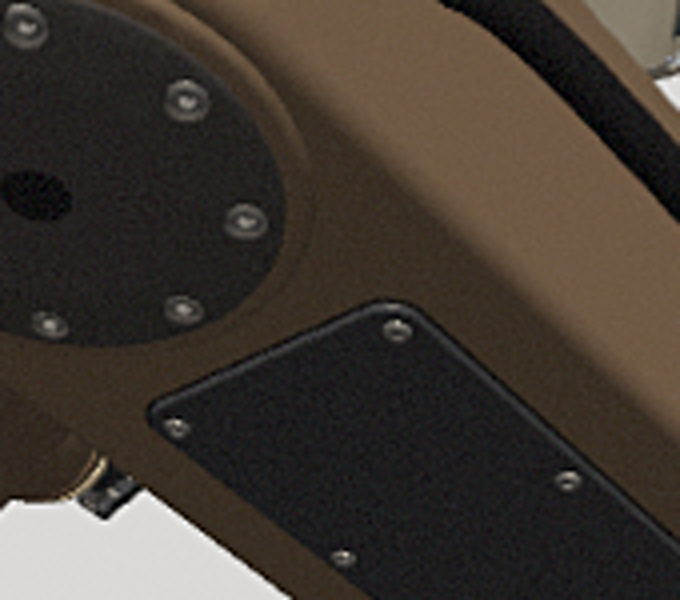

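Request:
servo_tool --increments '[{"fingers":0,"dx":3.2,"dy":0,"dz":3.8,"wx":0,"wy":0,"wz":0},{"fingers":0,"dx":3.2,"dy":0,"dz":3.8,"wx":0,"wy":0,"wz":0},{"fingers":0,"dx":3.2,"dy":0,"dz":3.8,"wx":0,"wy":0,"wz":0},{"fingers":0,"dx":3.2,"dy":0,"dz":3.8,"wx":0,"wy":0,"wz":0},{"fingers":0,"dx":3.2,"dy":0,"dz":3.8,"wx":0,"wy":0,"wz":0},{"fingers":0,"dx":3.2,"dy":0,"dz":3.8,"wx":0,"wy":0,"wz":0},{"fingers":0,"dx":3.2,"dy":0,"dz":3.8,"wx":0,"wy":0,"wz":0},{"fingers":0,"dx":3.2,"dy":0,"dz":3.8,"wx":0,"wy":0,"wz":0},{"fingers":0,"dx":3.2,"dy":0,"dz":3.8,"wx":0,"wy":0,"wz":0},{"fingers":0,"dx":0,"dy":0,"dz":0,"wx":0,"wy":0,"wz":0}]'

```text
time: 9.65
tcp_pos: [499.1, 81.6, 86.1]
ee_rot: [0.283, 0.313, -0.608, 0.673]
wrist_force: [0.5, 1.7, 1.9]
width: 0.1
```

```bash
cat > st.py <<'E'
from h import *
s=bot.sense()
H=lambda w:np.r_[(np.array([[.9954,.0959],[-.0959,.9954]])@(w[:2]-[494.6,-98.6])),w[2:]].round(1)
print(s['joint_pos'].round(2),s['wrist_force'].round(1),H(s['tcp_pos']))
E
python3 st.py; python3 -c "
from h import *
snap('wrist','wrist7')"
```

```text
[ 0.54  0.7   1.94 -0.76  1.01  2.59] [0.5 1.7 1.9] [ 21.8 178.9  86.1]
```

View pics/wrist7.png

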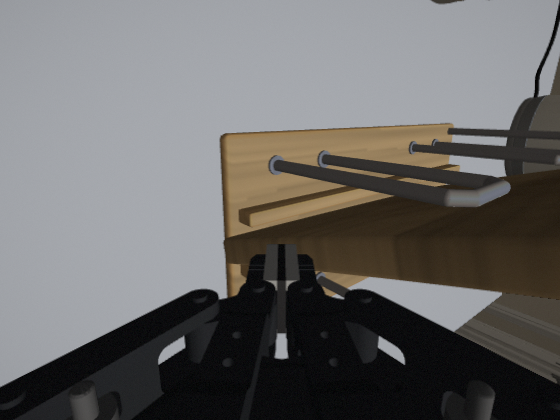

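Request:
servo_tool --increments '[{"fingers":0,"dx":1.6,"dy":0,"dz":1.9,"wx":0,"wy":0,"wz":0},{"fingers":0,"dx":1.6,"dy":0,"dz":1.9,"wx":0,"wy":0,"wz":0},{"fingers":0,"dx":1.6,"dy":0,"dz":1.9,"wx":0,"wy":0,"wz":0},{"fingers":0,"dx":1.6,"dy":0,"dz":1.9,"wx":0,"wy":0,"wz":0},{"fingers":0,"dx":1.6,"dy":0,"dz":1.9,"wx":0,"wy":0,"wz":0},{"fingers":0,"dx":1.6,"dy":0,"dz":1.9,"wx":0,"wy":0,"wz":0},{"fingers":0,"dx":1.6,"dy":0,"dz":1.9,"wx":0,"wy":0,"wz":0},{"fingers":0,"dx":0.6,"dy":0,"dz":0.8,"wx":0,"wy":0,"wz":0},{"fingers":0,"dx":0.6,"dy":0,"dz":0.8,"wx":0,"wy":0,"wz":0},{"fingers":0,"dx":0.6,"dy":0,"dz":0.8,"wx":0,"wy":0,"wz":0}]'

```text
time: 10.7
tcp_pos: [501.1, 61.9, 86.1]
ee_rot: [0.283, 0.313, -0.608, 0.673]
wrist_force: [-3.6, 7.8, 2.9]
width: -0.4
```

```bash
python3 st.py
```

```text
[ 0.51  0.69  1.96 -0.79  0.98  2.59] [-3.6  7.8  2.9] [ 21.8 159.2  86.1]
```

Request:
servo_tool --increments '[{"fingers":0,"dx":0.3,"dy":0,"dz":0.4,"wx":0,"wy":0,"wz":0},{"fingers":0,"dx":0.3,"dy":0,"dz":0.4,"wx":0,"wy":0,"wz":0},{"fingers":0,"dx":0.3,"dy":0,"dz":0.4,"wx":0,"wy":0,"wz":0},{"fingers":0,"dx":0.3,"dy":0,"dz":0.4,"wx":0,"wy":0,"wz":0},{"fingers":0,"dx":0,"dy":0,"dz":0,"wx":0,"wy":0,"wz":0},{"fingers":0,"dx":0,"dy":0,"dz":0,"wx":0,"wy":0,"wz":0},{"fingers":0,"dx":0,"dy":0,"dz":0,"wx":0,"wy":0,"wz":0},{"fingers":0,"dx":0,"dy":0,"dz":0,"wx":0,"wy":0,"wz":0},{"fingers":0,"dx":0,"dy":0,"dz":0,"wx":0,"wy":0,"wz":0},{"fingers":0,"dx":0,"dy":0,"dz":0,"wx":0,"wy":0,"wz":0}]'

```text
time: 11.7
tcp_pos: [501.2, 59.9, 86.1]
ee_rot: [0.283, 0.313, -0.608, 0.673]
wrist_force: [-3.1, 6.2, 1.3]
width: 0.2
```

```bash
python3 st.py;python3 -c "
from h import *
for n in ('top','wrist'): snap(n,n+'8')
a=cv2.imread('pics/top8.png')[160:260,210:360];cv2.imwrite('pics/tc8.png',cv2.resize(a,None,fx=5,fy=5,interpolation=cv2.INTER_CUBIC))
"
```

```text
[ 0.5   0.69  1.96 -0.79  0.98  2.59] [-3.1  6.2  1.3] [ 21.8 157.1  86.1]
```

View pics/tc8.png

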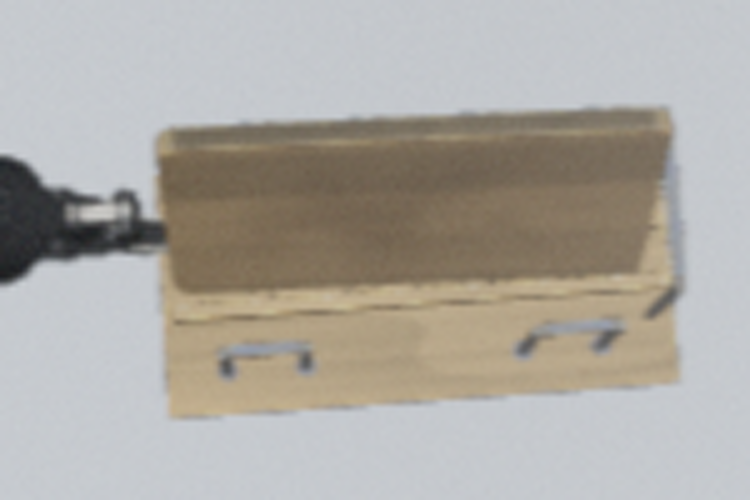

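Request:
servo_tool --increments '[{"fingers":0,"dx":0.3,"dy":0,"dz":0.4,"wx":0,"wy":0,"wz":0},{"fingers":0,"dx":0.3,"dy":0,"dz":0.4,"wx":0,"wy":0,"wz":0},{"fingers":0,"dx":0.3,"dy":0,"dz":0.4,"wx":0,"wy":0,"wz":0},{"fingers":0,"dx":0.3,"dy":0,"dz":0.4,"wx":0,"wy":0,"wz":0},{"fingers":0,"dx":0.3,"dy":0,"dz":0.4,"wx":0,"wy":0,"wz":0},{"fingers":0,"dx":0,"dy":0,"dz":0,"wx":0,"wy":0,"wz":0},{"fingers":0,"dx":0,"dy":0,"dz":0,"wx":0,"wy":0,"wz":0},{"fingers":0,"dx":0,"dy":0,"dz":0,"wx":0,"wy":0,"wz":0},{"fingers":0,"dx":0,"dy":0,"dz":0,"wx":0,"wy":0,"wz":0},{"fingers":0,"dx":0,"dy":0,"dz":0,"wx":0,"wy":0,"wz":0}]'

```text
time: 12.8
tcp_pos: [501.5, 59.0, 86.0]
ee_rot: [0.284, 0.314, -0.607, 0.672]
wrist_force: [-9.8, 24.4, 8.6]
width: -0.1
```

```bash
python3 st.py
```

```text
[ 0.5   0.69  1.96 -0.79  0.98  2.59] [-9.8 24.4  8.6] [ 22.  156.2  86. ]
```

The tip has stalled at y=156.2 and the force has jumped to 24 N, so the board is against the stop. I'm backing off now.

Request:
servo_tool --increments '[{"fingers":0,"dx":-0.6,"dy":0,"dz":-0.8,"wx":0,"wy":0,"wz":0},{"fingers":0,"dx":-1.3,"dy":0,"dz":-1.5,"wx":0,"wy":0,"wz":0},{"fingers":0,"dx":-3,"dy":0,"dz":-3.5,"wx":0,"wy":0,"wz":0},{"fingers":0,"dx":-7,"dy":0,"dz":-8,"wx":0,"wy":0,"wz":0},{"fingers":0,"dx":-10,"dy":0,"dz":-10,"wx":0,"wy":0,"wz":0},{"fingers":0,"dx":-20,"dy":0,"dz":-10,"wx":0,"wy":0,"wz":0},{"fingers":0,"dx":-25,"dy":0,"dz":0,"wx":0,"wy":0,"wz":0},{"fingers":0,"dx":-30,"dy":0,"dz":0,"wx":0,"wy":0,"wz":0},{"fingers":0,"dx":-35,"dy":0,"dz":0,"wx":0,"wy":0,"wz":0},{"fingers":0,"dx":-35,"dy":0,"dz":0,"wx":0,"wy":0,"wz":0}]'

```text
time: 13.8
tcp_pos: [487.4, 191.5, 193.3]
ee_rot: [0.283, 0.313, -0.608, 0.673]
wrist_force: [0.6, 1.0, -0.7]
width: 0.1
```

```bash
python3 st.py;python3 -c "
from h import *
for n in ('top','scene','wrist'): snap(n,n+'9')
a=cv2.imread('pics/top9.png')[160:260,210:360];cv2.imwrite('pics/tc9.png',cv2.resize(a,None,fx=5,fy=5,interpolation=cv2.INTER_CUBIC))
"
```

```text
[ 0.7   0.6   1.75 -0.59  1.29  2.48] [ 0.6  1.  -0.7] [ 20.6 289.4 193.3]
```

View pics/tc9.png

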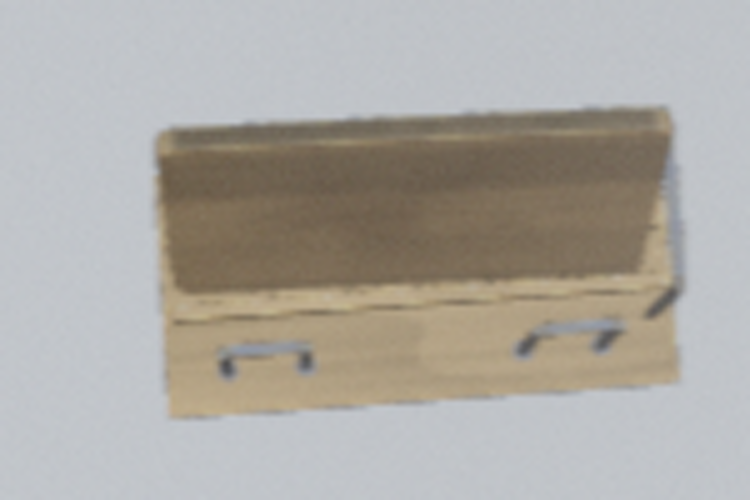

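View pics/scene9.png

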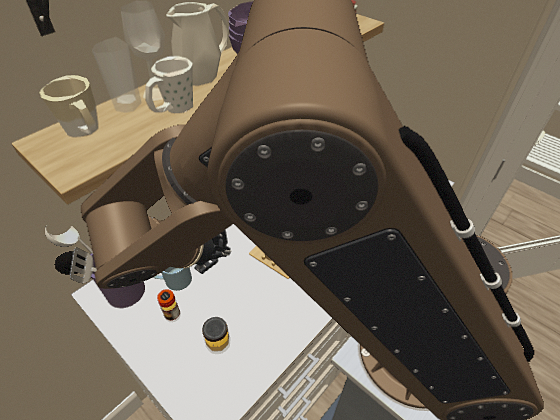

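View pics/wrist9.png

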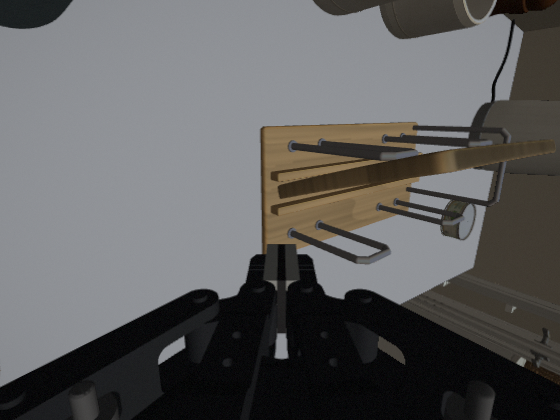

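Run:
```python
from h import *
H=lambda w:np.r_[(np.array([[.9954,.0959],[-.0959,.9954]])@(w[:2]-[494.6,-98.6])),w[2:]].round(1)
t=load('top9');w=load('wrist9');tc=lambda u,v:(210+(u+.5)/5-.5,160+(v+.5)/5-.5)
print(H(onz(t,tc(160,143),205)),H(onz(t,tc(671,118),205)),H(onz(t,tc(180,290),28)),H(onz(t,tc(672,255),150)))
print(H(onz(w,(280,190),20)))
d=cv2.absdiff(load('top8')['frame'],load('top9')['frame'])[160:260,248:360].max();print(d)
```

```text
[ 60.8 147.4 205. ] [  55.6 -146.8  205. ] [ -0. 148.  28.] [ -16.2 -148.6  150. ]
[  3.9 146.9  20. ]
19
```

```bash
python3 -c "
from h import *
print(bot.sense()['time'],bot.hand_in())"
```

```text
the job is handed in; nothing more can be done
13.95 None
```

I tipped the board back onto the rear hoops first, then slid it right along the groove to the stop. It was handed in at 13.95 s; no verdict was reported.

- **Tipping:** I used closed, vertical fingers on the top edge, with forces of about 1 N. Afterwards the top edge measured about 55 mm behind the groove, as expected for a board resting on the rear hoops.
- **Sliding:** I pushed the left end about 67 mm with the tool tilted, mostly at 2–8 N. At the end the finger stalled and the force rose to about 26 N (24 N along the groove), so I took the board to be against the stop.
- **After backing off:** The board's left end measured y ≈ 147–148 mm and its right end ≈ −147 mm; home is ±150 mm. That agrees within camera error. Comparing top views showed no visible shift on release.
- **Other checks:**
  - The lower edge is still in the groove.
  - The honey jar, spice jar and tin look undisturbed, as does the visible part of the mug, but I did not re-measure any of them.
  - The robot touches nothing, with the finger about 140 mm clear of the board's left end.
- **Not confirmed or disagreeing:**
  - I did not take a close-up of the contact with the stop, so it rests on the force rise and the measured positions.
  - The top and scene cameras disagreed by about 5 mm on the holder's position, so I used a combined fit.

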